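Hold the filter cover over the fume extractor for bolting

TASK

Slide the fume extractor's red damper grip along its track until it stands level with the yellow pointer and let go of it; then pick up the aluminium cover plate by its handle and hold it level, hovering about 2 cm above the extractor's flange without ever touching it, with the cover's four holes lined up over the four threaded holes (either way round), so that a workmate can start the bolts. Finish while still holding the cover still in the air there; leave the other things on the bench where they are.

Things in the scene. Friction and masses are not known exactly. Their poses are not given: they have to be found in the camera images.
- damper (a joint): position of the damper's red grip along its track, in m: 0 at the end nearer the robot, 0.12 at the far end; it grows along the flange's +x. It stays where it is left (about 1.5 N of friction).
- damper_top (a point): centre of the top of the damper's red grip, a block 20 mm along its track (flange x), 28 mm across (flange y), 40 mm tall. The aluminium track, 40 mm wide, its face 40 mm below this point, runs along the flange's x on the green damper box, 150 mm to the -y side of the flange's centre; the flange face stands 5.5 mm higher than this point. The point's own y points along the track.
- pointer: fixed yellow pointer, 12 mm along the track, 14 mm across, 8 mm high, its 4 mm wide nose towards the track, on the damper box 35 mm from the track's middle line, on the side away from the flange. Its x runs along the track as the flange's x; the grip's middle must stand at the pointer's x. Origin on its underside, on the nose's middle line; its top is 46.5 mm below the grip's top.
- flange (a point): centre of the extractor's flange face (upper side): a fixed grey level plate 170 mm (x) by 130 mm (y), 120 mm above the bench, with a 100 by 66 mm opening in the middle showing the filter. Its four 8 mm threaded holes lie at x = +-62, y = +-42 mm. z up. The green damper box (200 mm in x, 60 mm high) adjoins on the -y side.
- thread_a (a point): mouth of the threaded hole at x = +62, y = +42 mm of the flange
- thread_b (a point): mouth of the threaded hole at x = -62, y = -42 mm of the flange, diagonally opposite
- cover_grip (a point): centre of the black handle bar (80 mm along x, 16 mm wide in y, 22 mm tall, on posts at x = +-32 mm) over the middle of the loose aluminium cover: 150 mm (x) by 110 mm (y), 5 mm thick, about 0.35 kg, 18 mm holes at x = +-62, y = +-42 mm, the same after a half turn; it starts flat on the bench. This point is 36 mm above the plate's underside. z up.
- hole_a (a point): the cover's hole at x = +62, y = +42 mm of the cover, at its underside
- hole_b (a point): the cover's hole at x = -62, y = -42 mm of the cover, at its underside, diagonally opposite
- cover: the whole cover plate; origin at the middle of its underside, axes as cover_grip
- extractor: the whole extractor, fixed; origin on the bench 120 mm below the flange's centre, axes as the flange
- screwdriver: bystander: screwdriver with a wooden handle, 200 mm, lying on the bench; leave it
- tape: bystander: roll of yellow tape, 110 mm across, 25 mm high; leave it
- disc: bystander: red grinding disc, 116 mm across, 6 mm thick, lying flat; leave it
- pad1: bystander: blue abrasive pad, 50 mm across, 22 mm high; leave it
- pad2: bystander: blue abrasive pad, 40 mm across, 20 mm high; leave it
- tin: bystander: steel cup, 70 mm across, 90 mm high; leave it
Mind the look-alikes: they are no part of the job. There is more than one size of the cover; the job needs the middle-sized.

How it is judged:
By the outcome, as a careful person would: the job done as asked, in the order asked, and still so for the second after the job is handed in, while the arm keeps its last pose, push and grip.
It also fails if it takes over 51 s, if anything falls off the work surface, if the arm or the gripper's body presses on something with over 40 N, if the wrist force passes 120 N, or if a joint passes its speed limit or range.

ROBOT

A 6-joint arm with a two-finger parallel gripper is mounted at the origin on the work surface. World frame = base frame: x ahead of the robot, y to its left, z up, the work surface at z = 0. Lengths are in m, angles in rad, forces in N, time in s.
With the tool pointing down it reaches from about 0.375 to 0.9 m from the base axis. Payload 3.1 kg.
Tool frame: the origin (TCP) lies at the very end of the fingers, on their centre line; the grasp point (between the pads) lies 19 mm behind it; z points along the fingers, y is the direction in which the jaws open and shut (so a half turn about z gives the same grasp; the last joint's range is limited). The gripper opens to 85 mm and grips with 20 to 120 N. Pads are 22 mm wide; open, the fingers measure 114 mm over their backs; the gripper's body (76 mm by 85 mm) begins 54 mm behind the grasp point. The pads swing forward as they close: fully open they stand 13 mm farther back than shut.
Start: joints at [0.935, 0.527, 1.433, -0, 1.181, -0.178], TCP at [0.276, 0.561, 0.231] pointing down, gripper open.
Joint ranges: [-3.08, 3.08], [-0.75, 2.2], [0.22, 2.44], [-1.43, 4.57], [0, 2.65], [-2.85, 2.85]. Speed limits (rad/s): [2.79, 2.79, 3.14, 3.14, 3.14, 3.14].

INTERFACE

Orientations are given as a unit quaternion [x, y, z, w].
In Python, from station import manip gives the robot as it stands. The module is installed in compiled form; this text tells all that it offers.
- The arm moves only by the tool send_rows, never from a script. Its argument "commands" is a list of rows, each an object with "delta_pos": the shift along the world's x, y, z in cm, a list of three; "yaw": the turn about the world's z in rad. A call has 1 to 10 rows; each row shifts and turns the pose as measured when the row begins; what a row does not reach is not made up. A row lasts 1/8 s, in which the tool goes at most 62.5 mm and 10.7 degrees, less where a joint would pass 70% of its speed; a pose out of reach is approached as far as the arm can. A call is refused whole if a number of a shift passes 6.25 or a number of a turn 0.188, either way. A call with a gripper value outside its range is refused whole. "grip" is the closure, from -1 (fully open) to 1 (shut), set as the call begins (left out, the last holds). The fingers move at their own pace and stop on an object; "force" is the grip in N (left out, the last holds). Time passes only in rows, so rows that do not move let the fingers close. It gives the time, the measured TCP pose, the force and the opening at its end, in the units of the state.
- manip.sense(): the state, without advancing time (a new reading comes with each control period).
- manip.snapshot(name): name is "scene" or "top" or "wrist"; returns the picture (384x512x3 uint8, blue, green, red); there is no depth.
- manip.get_calibration(name): a dict with "fx", "fy", "cx", "cy" (pixels), "world_to_cam" (4x4, takes a point from world to camera coordinates); the wrist camera has in their place "mount" (4x4, takes a point from camera to tool coordinates, whose origin is the TCP and whose axes are the flange's). Camera axes: x right, y down, z forward; pixel columns grow to the right and rows downward; lengths in m; the calibration is good to about 2 mm. A picture is of the moment at which its call begins: read the wrist's pose just before it. get_calibration takes no time and is no camera call.
- manip.sign_off(): hands the job in, once; it reports no verdict.
The state is a dict: "t": time; "q": joint angles; "qd": joint speeds; "tau": joint torques, N m; "tcp_pos": TCP position; "tool_rot": TCP orientation; "force": force on the tool from outside, world axes, zero at the start; "ft_torque": the same for the moment, N m; "finger_gap": opening from 0.0 (shut) to 1.0 (fully open).
Only numpy, scipy, OpenCV 4.12 (cv2) and the standard library are available. Lean on these libraries where they do the work, as an engineer would, in place of code of your own. Each camera call takes 0.05 s, during which the arm holds its last target. There are 200 camera calls.

## Working session

There is one attempt and no reset: what is moved stays moved. The work goes in short steps, Python scripts to look and compute and a tool call to move; the robot and the scene stay as the last step left them, time stands still between calls to the robot, and variables do not carry over. Pictures are saved under pics/ and viewed, about 8 in all and at most 12, crops included, and the job is handed in when it is done.

Besides the shell and the picture viewer there is one more tool, called after "Emit:" in YAML: its name, and indented under it one key for each argument. send_rows: Moves the arm, as the interface text tells. Its arguments: {"type":"object","properties":{"commands":{"type":"array","items":{"type":"object","properties":{"delta_pos":{"type":"array","items":{"type":"number"}},"yaw":{"type":"number"}}}},"grip":{"type":"number"},"force":{"type":"number"}},"required":["commands"]}

```bash
mkdir -p pics
cat > h.py <<'E'
import numpy as np, cv2
from station import manip
from scipy.spatial.transform import Rotation as R
def cam(name):
    c=manip.get_calibration(name); K=np.array([[c['fx'],0,c['cx']],[0,c['fy'],c['cy']],[0,0,1]])
    if name=='wrist':
        s=manip.sense(); T=np.eye(4); T[:3,:3]=R.from_quat(s['tool_rot']).as_matrix(); T[:3,3]=s['tcp_pos']
        W=np.linalg.inv(T@np.array(c['mount']))
    else: W=np.array(c['world_to_cam'])
    return K,W
def shot(name,tag):
    K,W=cam(name); im=manip.snapshot(name); cv2.imwrite(f'pics/{tag}.png',im); np.savez(f'pics/{tag}.npz',K=K,W=W); return im,K,W
def load(tag):
    d=np.load(f'pics/{tag}.npz'); return cv2.imread(f'pics/{tag}.png'),d['K'],d['W']
def pix2w(K,W,uv,z):
    Wi=np.linalg.inv(W); d=Wi[:3,:3]@np.linalg.inv(K)@np.array([uv[0],uv[1],1.]); o=Wi[:3,3]
    return o+d*(z-o[2])/d[2]
def proj(K,W,p):
    c=W[:3,:3]@np.array(p)+W[:3,3]; u=K@c; return u[:2]/u[2]
E
python3 - <<'E'
from h import *
a,K,W=shot('scene','s0'); b,K2,W2=shot('top','t0')
print(K[0,0],K2[0,0],np.linalg.inv(W)[:3,3],np.linalg.inv(W2)[:3,3])
cv2.imwrite('pics/t0x.png',cv2.resize(b,(800,600),interpolation=cv2.INTER_CUBIC))
cv2.imwrite('pics/s0x.png',cv2.resize(a,(800,600),interpolation=cv2.INTER_CUBIC))
print(manip.sense())
E
```

```text
495.94913141810923 367.8157739283282 [ 1.31240869 -0.35104536  1.11285046] [0.35924464 0.08865891 1.01690688]
{'t': 0.1, 'q': array([ 9.35499850e-01,  5.28415860e-01,  1.43376828e+00,  2.74613903e-06,
        1.18143879e+00, -1.78493884e-01]), 'qd': array([ 0.0003646 , -0.00232294, -0.00326804,  0.00011336,  0.00107126,
       -0.0015207 ]), 'tau': array([-3.89102106e-04, -4.43311357e+01, -1.78583783e+01, -2.30768528e-04,
        3.90796762e-03, -2.69020859e-07]), 'tcp_pos': array([0.27525152, 0.56039851, 0.23040716]), 'tool_rot': array([ 2.26421021e-01,  9.74028999e-01, -9.31751295e-04, -4.02916065e-04]), 'force': array([ 0.20598614, -0.53077209,  0.1856762 ]), 'ft_torque': array([-0.02257646, -0.00575876, -0.03822688]), 'finger_gap': 1.0017707900753239}
```

View pics/t0x.png

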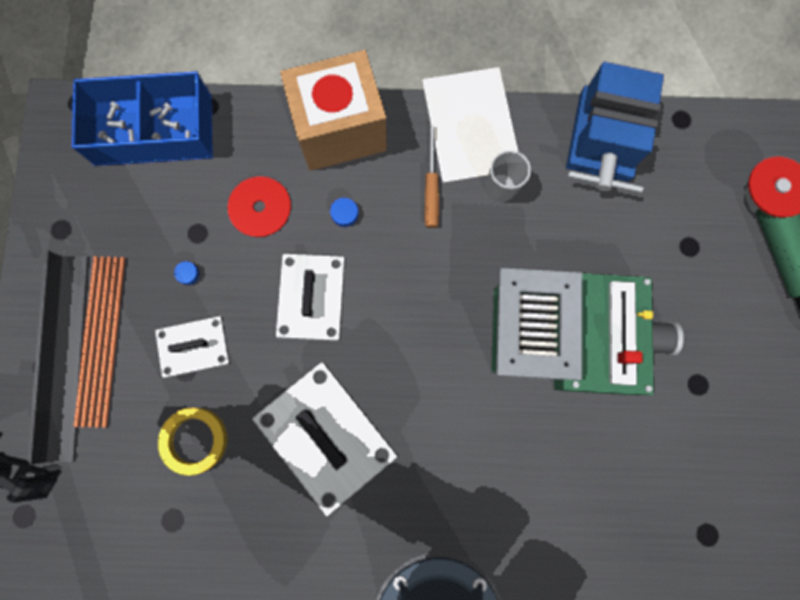

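View pics/s0x.png

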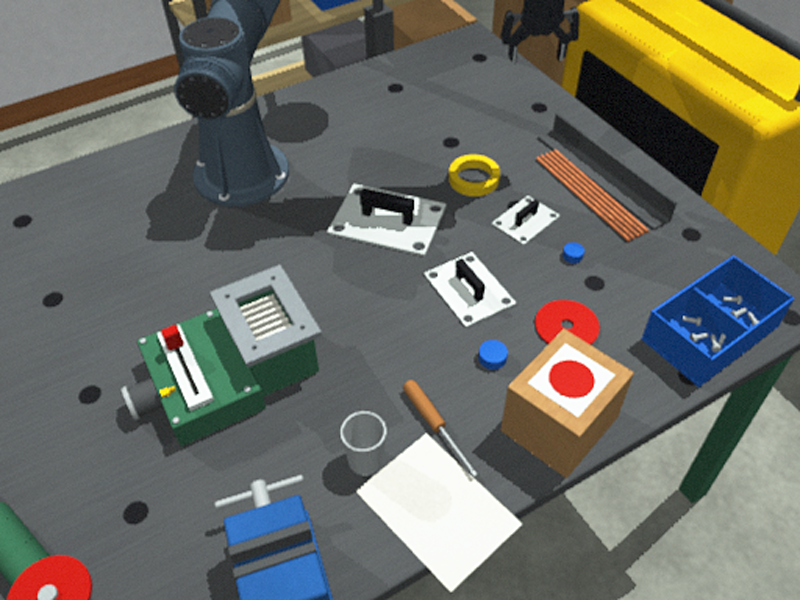

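The top view (800x600) shows three covers: a small one at (192,347), a middle one at (310,297) and a large one at (325,440). The middle one's holes are about 69 px apart, roughly 122 mm against the 124 mm given, so it fits. The flange is at (540,323), the red grip at (630,357) and the yellow pointer at (646,315). I'll enlarge both to confirm and measure.

Run:
```python
from h import *
im,K,W=load('t0')
# crops in native px
a=im[155:225,170:228]; b=im[165:257,312:442]
A=cv2.resize(a,None,fx=5,fy=5,interpolation=cv2.INTER_CUBIC); B=cv2.resize(b,None,fx=3.6,fy=3.6,interpolation=cv2.INTER_CUBIC)
o=np.zeros((max(A.shape[0],B.shape[0]),A.shape[1]+B.shape[1]+4,3),np.uint8); o[:A.shape[0],:A.shape[1]]=A; o[:B.shape[0],A.shape[1]+4:]=B
print(A.shape,B.shape); cv2.imwrite('pics/crop.png',o)
g=cv2.cvtColor(im,cv2.COLOR_BGR2GRAY).astype(float)
def dark(uv,r=4):
    u,v=[int(round(x)) for x in uv]; w=g[v-r:v+r+1,u-r:u+r+1]; m=np.clip(np.median(w)-w-15,0,None)
    ys,xs=np.mgrid[v-r:v+r+1,u-r:u+r+1]; return np.array([(xs*m).sum(),(ys*m).sum()])/m.sum()
s=.64
for nm,z,L in (('cover',.005,[(289,261),(335,263),(331,332),(283,330)]),('flange',.12,[(515,284),(568,286),(566,363),(513,361)])):
    P=np.array([pix2w(K,W,dark((u*s,v*s)),z)[:2] for u,v in L]); print(nm,P.round(4).tolist(),'c',P.mean(0).round(4))
    x=(P[0]+P[1]-P[2]-P[3])/2; y=(P[0]+P[3]-P[1]-P[2])/2
    print(' sizes',np.linalg.norm(x).round(4),np.linalg.norm(y).round(4),'yaw',np.arctan2(x[1],x[0]).round(4),np.arctan2(-y[0],y[1]).round(4))
h=cv2.cvtColor(im,cv2.COLOR_BGR2HSV)
for nm,lo,hi,box,z in (('red',(0,150,80),(8,255,255),(380,210,425,245),.1145),('yel',(20,150,100),(35,255,255),(400,190,430,215),.068)):
    x0,y0,x1,y1=box; m=cv2.inRange(h[y0:y1,x0:x1],lo,hi); ys,xs=np.nonzero(m); c=(xs.mean()+x0,ys.mean()+y0); print(nm,c,xs.min()+x0,xs.max()+x0,ys.min()+y0,ys.max()+y0,len(xs),pix2w(K,W,c,z))
```

```text
(350, 290, 3) (331, 468, 3)
cover [[0.602, 0.2782], [0.6005, 0.1944], [0.4763, 0.197], [0.4781, 0.2807]] c [0.5392 0.2376]
 sizes 0.1241 0.0838 yaw -0.0208 -0.0199
flange [[0.5474, -0.1049], [0.5469, -0.1871], [0.4229, -0.1831], [0.4257, -0.0992]] c [ 0.4857 -0.1436]
 sizes 0.123 0.0831 yaw -0.0393 -0.02
red (np.float64(403.2156862745098), np.float64(228.26470588235293)) 396 410 225 232 102 [ 0.43694741 -0.28640327  0.1145    ]
yel (np.float64(413.3333333333333), np.float64(200.94444444444446)) 408 417 199 203 36 [ 0.5130624  -0.33532679  0.068     ]
```

View pics/crop.png

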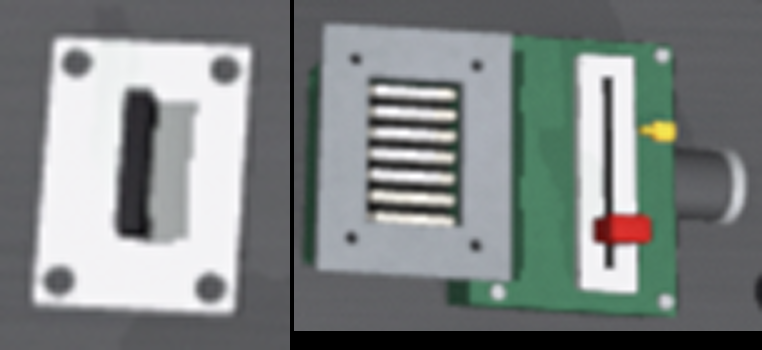

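The crop confirms the middle cover: 124 x 84 mm hole pattern, centre (0.539,0.238), yaw about -0.02. The flange is at (0.486,-0.144), the grip at about (0.433,-0.29) and the pointer at x≈0.513. I'll move over the damper.

Emit:
send_rows:
  commands:
    - {"delta_pos":[3.5,-5,0],"yaw":-0.15}
    - {"delta_pos":[3.5,-5,0.5],"yaw":-0.15}
    - {"delta_pos":[3.5,-5,0.5],"yaw":-0.15}
    - {"delta_pos":[3.5,-5,0.5],"yaw":-0.15}
    - {"delta_pos":[3,-5.5,0.5],"yaw":-0.15}
    - {"delta_pos":[2.5,-6,0],"yaw":-0.15}
    - {"delta_pos":[1.5,-6,0],"yaw":-0.15}
    - {"delta_pos":[0,-6,0],"yaw":-0.1}
    - {"delta_pos":[0,-6,0],"yaw":0}
    - {"delta_pos":[0,-6,0],"yaw":0}
  grip: -1
  force: 40

```text
t: 1.35
tcp_pos: [0.4858, -0.001, 0.2474]
tool_rot: [0.73, 0.684, -0.0, -0.001]
force: [1.2, -0.2, 0.4]
finger_gap: 1.002
```

Emit:
send_rows:
  commands:
    - {"delta_pos":[0,-6,0],"yaw":0.035}
    - {"delta_pos":[-0.5,-6,0],"yaw":0}
    - {"delta_pos":[-0.5,-6,0],"yaw":0}
    - {"delta_pos":[-0.5,-6,0],"yaw":0}
    - {"delta_pos":[0,-3,0],"yaw":0}
    - {"delta_pos":[0,0,0],"yaw":0}

```text
t: 2.1
tcp_pos: [0.468, -0.2844, 0.2458]
tool_rot: [0.72, 0.694, 0.0, -0.001]
force: [0.3, 0.7, 0.1]
finger_gap: 1.003
```

Run:
```python
from h import *
im,K,W=shot('wrist','w1'); print(manip.sense()['tcp_pos'],manip.sense()['tool_rot'],np.linalg.inv(W).round(3).tolist(),K[0,0])
for n,p in (('grip',(.433,-.29,.1145)),('ptr',(.513,-.335,.068)),('flange',(.4857,-.1436,.12)),('tcp',manip.sense()['tcp_pos'])): print(n,proj(K,W,p))
cv2.imwrite('pics/w1x.png',cv2.resize(im,(800,600),interpolation=cv2.INTER_CUBIC))
```

```text
[ 0.4677117  -0.28294596  0.24561772] [ 7.19477619e-01  6.94513677e-01  1.40065932e-04 -1.63966676e-03] [[0.999, -0.035, -0.012, 0.47], [-0.037, -0.959, -0.28, -0.212], [-0.002, 0.281, -0.96, 0.389], [0.0, 0.0, 0.0, 1.0]] 320.33432719442845
grip [214.19792446 192.36227241]
ptr [296.78921823 218.15251498]
flange [270.1877882    3.43454233]
tcp [253.4345381  249.73920585]
```

View pics/w1x.png

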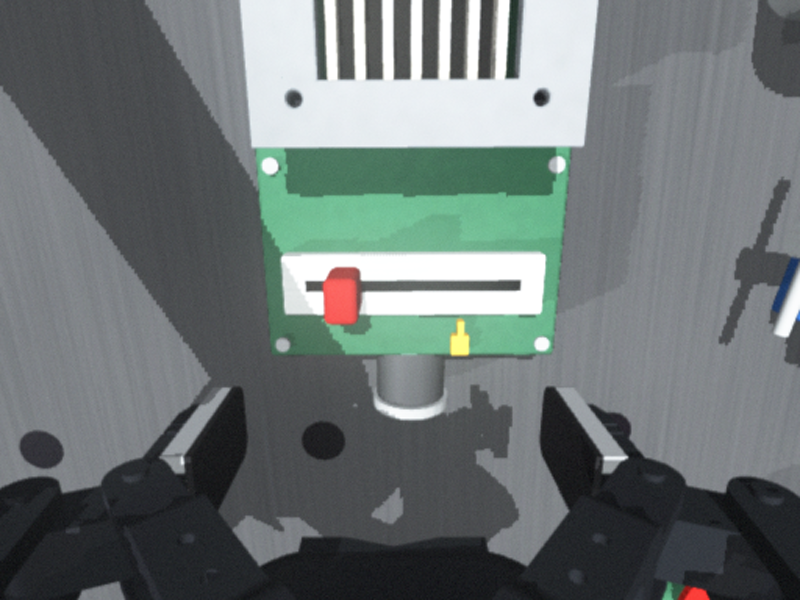

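The wrist view (800x600) shows the grip's top at about (342,300), the pointer's nose at (460,325), two flange holes at (294,98) and (541,97), and the track ends at (282,285) and (545,283).

Run:
```python
from h import *
im,K,W=load('w1'); s=.64
g=cv2.cvtColor(im,cv2.COLOR_BGR2GRAY).astype(float); h=cv2.cvtColor(im,cv2.COLOR_BGR2HSV)
def dark(uv,r=7):
    u,v=[int(round(x)) for x in uv]; w=g[v-r:v+r+1,u-r:u+r+1]; m=np.clip(np.median(w)-w-40,0,None)
    ys,xs=np.mgrid[v-r:v+r+1,u-r:u+r+1]; return np.array([(xs*m).sum(),(ys*m).sum()])/m.sum()
a,b=[pix2w(K,W,dark((u*s,v*s)),.12) for u,v in((294,98),(541,97))]
d=b-a; yaw=np.arctan2(d[1],d[0]); ex=np.array([np.cos(yaw),np.sin(yaw)]); ey=np.array([-ex[1],ex[0]])
fc=((a+b)/2)[:2]+.042*ey; print('holes',a.round(4),b.round(4),np.linalg.norm(d),'yaw',yaw,'fc',fc)
fl=lambda p:np.array([(p[:2]-fc)@ex,(p[:2]-fc)@ey]).round(4)
m=cv2.inRange(h[195:235,280:310],(20,120,80),(38,255,255))
for r in range(m.shape[0]):
    c=np.nonzero(m[r])[0]
    if len(c): print(195+r,c.min()+280,c.max()+280,end='; ')
ys,xs=np.nonzero(m); c=(xs.mean()+280,ys.mean()+195); p=pix2w(K,W,c,.068); print('\nptr',c,p,fl(p))
m=cv2.inRange(h[165:212,200:238],(0,130,60),(10,255,255))|cv2.inRange(h[165:212,200:238],(170,130,60),(180,255,255))
for r in range(m.shape[0]):
    q=np.nonzero(m[r])[0]
    if len(q): print(165+r,q.min()+200,q.max()+200,int(h[165+r,200+int(q.mean()),2]),end='; ')
p=pix2w(K,W,(342*s,300*s),.1145); print('\ngrip',p,fl(p))
for u,v in ((282,255),(545,253),(283,315),(545,313)): p=pix2w(K,W,(u*s,v*s),.0745); print('track',p,fl(p))
```

```text
holes [ 0.4204 -0.1825  0.12  ] [ 0.5439 -0.1866  0.12  ] 0.12355966818308589 yaw -0.03322178276346677 fc [ 0.48353315 -0.14255805]
204 294 294; 205 293 295; 206 292 296; 207 292 293; 208 292 293; 209 292 293; 210 292 293; 211 292 293; 212 292 293; 213 290 298; 214 289 299; 215 289 299; 216 289 298; 217 289 296; 218 289 299; 219 288 299; 220 288 299; 221 288 299; 222 288 299; 223 288 297; 224 288 296; 225 289 299; 226 289 299; 227 289 298; 
ptr (np.float64(293.3305785123967), np.float64(218.71074380165288)) [ 0.50930841 -0.33550145  0.068     ] [ 0.0322 -0.192 ]
172 215 226 172; 173 213 226 170; 174 212 225 176; 175 211 225 176; 176 211 225 180; 177 210 225 181; 178 210 225 207; 179 209 226 237; 180 208 227 247; 181 207 227 250; 182 207 227 251; 183 207 227 252; 184 207 227 252; 185 207 227 252; 186 207 227 252; 187 207 227 251; 188 208 227 251; 189 208 227 251; 190 208 227 251; 191 208 227 251; 192 208 227 251; 193 208 227 251; 194 208 227 251; 195 208 228 251; 196 208 227 251; 197 208 228 251; 198 208 228 250; 199 208 228 251; 200 208 228 250; 201 208 228 250; 202 208 228 250; 203 208 228 250; 204 208 227 250; 205 208 227 245; 206 209 226 230; 
grip [ 0.43719913 -0.28981737  0.1145    ] [-0.0414 -0.1487]
track [ 0.39620536 -0.2699119   0.0745    ] [-0.083  -0.1302]
track [ 0.56362575 -0.27478699  0.0745    ] [ 0.0844 -0.1295]
track [ 0.39288273 -0.30996088  0.0745    ] [-0.085  -0.1703]
track [ 0.56554977 -0.31489747  0.0745    ] [ 0.0877 -0.1695]
```

Everything agrees with the given sizes: holes 123.6 mm apart, grip at flange y -0.149, pointer at y -0.192. The flange centre is (0.4835,-0.1426), yaw -0.033. The grip stands at flange x -0.042 and must go to +0.0325.

Emit:
send_rows:
  commands:
    - {"delta_pos":[-3.1,-0.8,-2],"yaw":0.002}
    - {"delta_pos":[0,0,-4],"yaw":0}
    - {"delta_pos":[0,0,-4],"yaw":0}
    - {"delta_pos":[0,0,-2],"yaw":0}
    - {"delta_pos":[0,0,0],"yaw":0}

```text
t: 2.78
tcp_pos: [0.4359, -0.2822, 0.1234]
tool_rot: [0.716, 0.698, 0.001, -0.003]
force: [-0.3, 0.1, 0.7]
finger_gap: 1.004
```

Emit:
send_rows:
  commands:
    - {"delta_pos":[0,-0.9,-1.5],"yaw":-0.005}
    - {"delta_pos":[0,0,-1.5],"yaw":0}
    - {"delta_pos":[0,0,-0.8],"yaw":0}
    - {"delta_pos":[0,0,0],"yaw":0}

```text
t: 3.28
tcp_pos: [0.4374, -0.2913, 0.0849]
tool_rot: [0.717, 0.697, 0.001, -0.002]
force: [0.2, 0.8, -0.4]
finger_gap: 0.997
```

Emit:
send_rows:
  commands:
    - {"delta_pos":[0,0,0],"yaw":0}
    - {"delta_pos":[0,0,0],"yaw":0}
    - {"delta_pos":[0,0,0],"yaw":0}
    - {"delta_pos":[0,0,0],"yaw":0}
    - {"delta_pos":[0,0,0],"yaw":0}
    - {"delta_pos":[0,0,0],"yaw":0}
  grip: 1
  force: 25

```text
t: 4.03
tcp_pos: [0.4378, -0.2918, 0.086]
tool_rot: [0.717, 0.697, 0.001, -0.0]
force: [0.4, -0.8, -0.6]
finger_gap: 0.228
```

Gripped: the gap of about 19.4 mm matches the 20 mm block. Sliding it now.

Emit:
send_rows:
  commands:
    - {"delta_pos":[1.5,-0.05,0],"yaw":0}
    - {"delta_pos":[2,-0.07,0],"yaw":0}
    - {"delta_pos":[2,-0.07,0],"yaw":0}
    - {"delta_pos":[1.5,-0.05,0],"yaw":0}
    - {"delta_pos":[0.3,0,0],"yaw":0}
    - {"delta_pos":[0,0,0],"yaw":0}

```text
t: 4.78
tcp_pos: [0.5142, -0.2943, 0.086]
tool_rot: [0.717, 0.697, 0.0, -0.001]
force: [-0.7, -0.8, 0.9]
finger_gap: 0.227
```

Run:
```python
from h import *
print(manip.sense()['tcp_pos'],manip.sense()['finger_gap'])
im,K,W=shot('wrist','w2'); im2,K2,W2=shot('top','t2')
A=cv2.resize(im[:,:],(512,384)); B=cv2.resize(im2[165:257,372:442],None,fx=4,fy=4,interpolation=cv2.INTER_CUBIC)
o=np.zeros((384,800,3),np.uint8); o[:,:512]=A; o[:B.shape[0],516:516+B.shape[1]]=B; cv2.imwrite('pics/c2.png',o)
```

```text
[ 0.5142259  -0.29431319  0.08600019] 0.2266797515868881
```

View pics/c2.png

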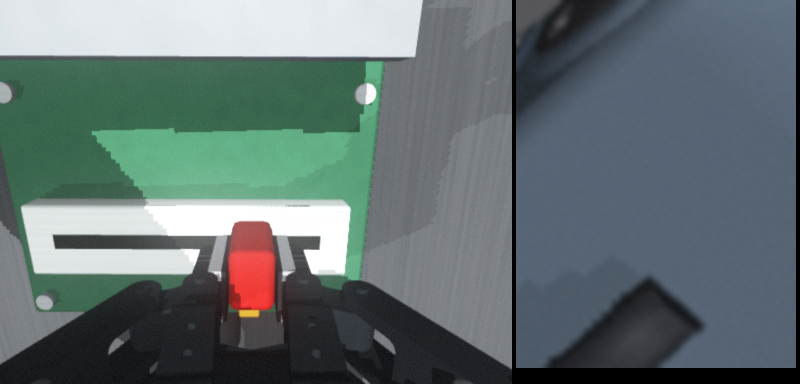

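The view shows the grip's top at about columns 230-275 and the pointer's rear at 239-259, row 313. I'll compute both in the same frame.

Run:
```python
from h import *
im,K,W=load('w2'); h=cv2.cvtColor(im,cv2.COLOR_BGR2HSV)
yaw=-.0332; ex=np.array([np.cos(yaw),np.sin(yaw)])
for lo,hi,z,rows in (((20,120,80),(38,255,255),.068,range(310,319)),((0,130,60),(10,255,255),.1145,range(222,312,5))):
    m=cv2.inRange(h,lo,hi)
    for r in rows:
        c=np.nonzero(m[r,200:300])[0]+200
        if len(c): a,b=[pix2w(K,W,(x,r),z)[:2] for x in (c.min()-.5,c.max()+.5)]; print(r,c.min(),c.max(),'w',np.linalg.norm(b-a).round(4),'s',((a+b)/2@ex).round(4),'y',a[1].round(4),int(h[r,252,2]))
```

```text
310 248 248 w 0.0006 s 0.5206 y -0.3404 226
311 239 259 w 0.0123 s 0.5211 y -0.3409 231
312 239 259 w 0.0124 s 0.5211 y -0.3416 233
313 239 258 w 0.0118 s 0.5209 y -0.3423 232
314 239 258 w 0.0118 s 0.5209 y -0.343 233
315 239 258 w 0.0118 s 0.5209 y -0.3437 230
316 240 257 w 0.0106 s 0.5209 y -0.3444 194
227 260 264 w 0.0019 s 0.5264 y -0.2692 170
232 243 266 w 0.0093 s 0.5236 y -0.2711 170
237 238 267 w 0.0117 s 0.5228 y -0.2732 173
242 236 270 w 0.0137 s 0.523 y -0.2753 175
247 232 271 w 0.0157 s 0.5224 y -0.2774 174
252 230 272 w 0.017 s 0.5222 y -0.2795 222
257 228 274 w 0.0187 s 0.5222 y -0.2817 243
262 228 275 w 0.0191 s 0.5224 y -0.2839 241
267 228 274 w 0.0188 s 0.5223 y -0.2861 242
272 230 274 w 0.0181 s 0.5227 y -0.2884 242
277 229 274 w 0.0186 s 0.5225 y -0.2906 241
282 229 274 w 0.0187 s 0.5225 y -0.2929 241
287 228 274 w 0.0192 s 0.5223 y -0.2952 239
292 228 274 w 0.0193 s 0.5223 y -0.2975 240
297 228 274 w 0.0194 s 0.5223 y -0.2999 239
302 228 273 w 0.0191 s 0.5221 y -0.3023 246
307 231 271 w 0.0171 s 0.5223 y -0.3047 236
```

Relative to the pointer the grip is about 1.5 mm too far; the earlier measurement gives the same. Correcting.

Emit:
send_rows:
  commands:
    - {"delta_pos":[-0.15,0,0],"yaw":0}
    - {"delta_pos":[0,0,0],"yaw":0}

```text
t: 5.12
tcp_pos: [0.5126, -0.2943, 0.086]
tool_rot: [0.718, 0.696, 0.001, -0.001]
force: [0.4, 0.5, -0.8]
finger_gap: 0.23
```

Release, then go straight up.

Emit:
send_rows:
  commands:
    - {"delta_pos":[0,0,0],"yaw":0}
    - {"delta_pos":[0,0,0],"yaw":0}
    - {"delta_pos":[0,0,0],"yaw":0}
    - {"delta_pos":[0,0,0],"yaw":0}
    - {"delta_pos":[0,0,0],"yaw":0}
  grip: -1

```text
t: 5.75
tcp_pos: [0.5114, -0.2938, 0.086]
tool_rot: [0.718, 0.696, 0.001, -0.002]
force: [-0.1, 0.1, 0.1]
finger_gap: 0.999
```

Emit:
send_rows:
  commands:
    - {"delta_pos":[0,0,2],"yaw":0}
    - {"delta_pos":[0,0,4],"yaw":0}
    - {"delta_pos":[0,0,6],"yaw":0}
    - {"delta_pos":[0,3,4],"yaw":0}
    - {"delta_pos":[0,2,0],"yaw":0}
    - {"delta_pos":[0,0,0],"yaw":0}

```text
t: 6.5
tcp_pos: [0.51, -0.2418, 0.249]
tool_rot: [0.718, 0.696, 0.001, -0.003]
force: [-0.3, 0.5, -0.6]
finger_gap: 0.999
```

Run:
```python
from h import *
im,K,W=shot('wrist','w3'); s=manip.sense(); print(s['tcp_pos'],s['tool_rot'])
h=cv2.cvtColor(im,cv2.COLOR_BGR2HSV); yaw=-.0332; ex=np.array([np.cos(yaw),np.sin(yaw)])
for lo,hi,z in (((20,120,80),(38,255,255),.068),((0,130,200),(10,255,255),.1145)):
    m=cv2.inRange(h,lo,hi); n,l,st,ce=cv2.connectedComponentsWithStats(m)
    for i in range(1,n):
        if st[i,4]>30: p=pix2w(K,W,ce[i],z); print(st[i],ce[i].round(1),p.round(4),'s',(p[:2]@ex).round(4))
u=proj(K,W,(.5465,-.187,.12)); print(u)
```

```text
[ 0.51032082 -0.24273306  0.249042  ] [ 7.18136634e-01  6.95895371e-01  6.98922179e-04 -2.98649007e-03]
[251 251  11  13 142] [256. 257.] [ 0.51   -0.3373  0.068 ] s 0.5209
[247 224  20  27 491] [256.  236.6] [ 0.5108 -0.2923  0.1145] s 0.5203
[295.4829291  121.17928562]
```

After release the grip's top reads s=0.5203 against the pointer's 0.5209, a difference of 0.6 mm, which is below a pixel. The damper is done. Next I turn the jaws across y and measure the flange in the orientation used for the cover, so any camera bias cancels.

Emit:
send_rows:
  commands:
    - {"delta_pos":[0.4,1.2,0],"yaw":0.175}
    - {"delta_pos":[0.4,1.2,0],"yaw":0.175}
    - {"delta_pos":[0.4,1.2,0],"yaw":0.175}
    - {"delta_pos":[0.4,1.2,0],"yaw":0.175}
    - {"delta_pos":[0.4,1.2,0],"yaw":0.175}
    - {"delta_pos":[0.4,1.2,0],"yaw":0.175}
    - {"delta_pos":[0.4,1.2,0],"yaw":0.175}
    - {"delta_pos":[0.4,1.2,0],"yaw":0.175}
    - {"delta_pos":[0,0,0],"yaw":0.175}
    - {"delta_pos":[0,0,0],"yaw":0}

```text
t: 7.8
tcp_pos: [0.5378, -0.1502, 0.2296]
tool_rot: [-0.008, 1.0, -0.005, -0.016]
force: [0.1, -0.1, -0.3]
finger_gap: 1.004
```

```bash
cat >> h.py <<'E'
def holes(im,K,W,c,yaw,z,r=8):
    g=cv2.cvtColor(im,cv2.COLOR_BGR2GRAY).astype(np.float32); ex=np.array([np.cos(yaw),np.sin(yaw)]); ey=np.array([-ex[1],ex[0]]); P=[];Q=[]
    for a,b in ((.062,.042),(-.062,.042),(-.062,-.042),(.062,-.042)):
        uv=proj(K,W,[*(c+a*ex+b*ey),z]); u,v=[int(round(x)) for x in uv]
        if not(r<u<511-r and r<v<383-r): print('out',uv); continue
        for _ in range(3):
            w=g[v-r:v+r+1,u-r:u+r+1]; m=np.clip(np.median(w)-w-.35*(np.median(w)-w.min()),0,None); ys,xs=np.mgrid[v-r:v+r+1,u-r:u+r+1]
            q=np.array([(xs*m).sum(),(ys*m).sum()])/m.sum(); u,v=[int(round(x)) for x in q]
        P.append(pix2w(K,W,q,z)[:2]); Q.append((a,b)); print((a,b),uv.round(1),q.round(1),P[-1].round(4))
    P=np.array(P);Q=np.array(Q); p=P-P.mean(0); t=Q-Q.mean(0)
    th=np.arctan2((t[:,0]*p[:,1]-t[:,1]*p[:,0]).sum(),(t*p).sum()); Rm=np.array([[np.cos(th),-np.sin(th)],[np.sin(th),np.cos(th)]])
    cc=P.mean(0)-Rm@Q.mean(0); print('centre',cc.round(4),'yaw',th.round(4),'res',np.abs(P-cc-Q@Rm.T).max().round(4)); return cc,th
def tcp():
    s=manip.sense(); q=s['tool_rot']; y=R.from_quat(q).as_matrix()[:,1]; z=R.from_quat(q).as_matrix()[:,2]; print('t',s['t'],'tcp',s['tcp_pos'].round(4),'yaw_y',np.arctan2(y[1],y[0]).round(4),'z',z.round(3),'gap',s['finger_gap'])
E
python3 - <<'E'
from h import *
tcp(); im,K,W=shot('wrist','w4'); holes(im,K,W,np.array([.4835,-.1426]),-.033,.12)
E
```

```text
t 7.8 tcp [ 0.5378 -0.1502  0.2296] yaw_y 1.5873 z [-0.032 -0.01  -0.999] gap 1.0038900513135354
(0.062, 0.042) [308.8 207.9] [308.6 207.5] [ 0.5465 -0.1028]
(-0.062, 0.042) [324.7  46.4] [324.5  46.6] [ 0.423  -0.0987]
(-0.062, -0.042) [210.3  40.6] [210.6  40.8] [ 0.4203 -0.1823]
(0.062, -0.042) [207.8 202.9] [207.8 202. ] [ 0.5434 -0.1867]
centre [ 0.4833 -0.1426] yaw -0.0346 res 0.0005
```

The flange again comes out at (0.4833,-0.1426), yaw -0.0346, residual 0.5 mm. On to the cover.

Emit:
send_rows:
  commands:
    - {"delta_pos":[0.5,4,0],"yaw":-0.01}
    - {"delta_pos":[1,6,0],"yaw":-0.01}
    - {"delta_pos":[1,6,0],"yaw":-0.01}
    - {"delta_pos":[1,6,0],"yaw":0}
    - {"delta_pos":[1,6,0],"yaw":0}
    - {"delta_pos":[0.5,6,-1],"yaw":0}
    - {"delta_pos":[0,4,-1],"yaw":0}
    - {"delta_pos":[0,0,0],"yaw":0}
    - {"delta_pos":[0,0,0],"yaw":0}

```text
t: 8.98
tcp_pos: [0.5903, 0.2343, 0.2024]
tool_rot: [0.025, 1.0, -0.006, -0.018]
force: [0.2, -0.5, 0.4]
finger_gap: 0.997
```

Run:
```python
from h import *
tcp(); im,K,W=shot('wrist','w5'); holes(im,K,W,np.array([.5392,.2376]),-.02,.005,11)
for p in ((.5392+.04,.2376,.047),(.5392-.04,.2376,.047)): print(proj(K,W,p))
cv2.imwrite('pics/w5x.png',im)
```

```text
t 8.975 tcp [0.5903 0.2343 0.2024] yaw_y 1.5207 z [-0.037 -0.01  -0.999] gap 0.9972049999021757
(0.062, 0.042) [293.7 184.8] [294.5 182.2] [0.5991 0.2792]
(-0.062, 0.042) [294.  64.] [295.4  60.7] [0.4751 0.2823]
(-0.062, -0.042) [210.3  66.9] [211.4  63.7] [0.4734 0.1982]
(0.062, -0.042) [217.3 186.9] [217.1 186.9] [0.6003 0.1942]
centre [0.537  0.2385] yaw -0.0202 res 0.0022
[255.63047312 173.21870196]
[251.38950469  85.11173919]
```

View pics/w5x.png

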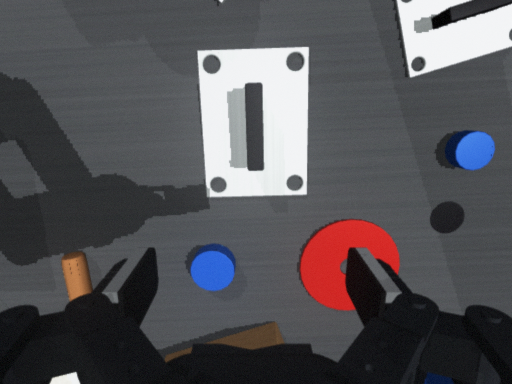

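The wrist view shows the cover with holes at (212,64), (296,61), (295,183) and (218,185), and the handle at about (254,126). The lower-left hole's centroid is pulled off by a shadow. From the clean diagonal the centre is (0.5363,0.2387), yaw -0.022. The offset from cover to flange, (-0.0530,-0.3813), matches the top camera's (-0.0535,-0.3812).

Emit:
send_rows:
  commands:
    - {"delta_pos":[-2.7,0.2,-2],"yaw":0.014}
    - {"delta_pos":[-2.7,0.2,-3],"yaw":0.014}
    - {"delta_pos":[0,0,-4],"yaw":0}
    - {"delta_pos":[0,0,-3],"yaw":0}
    - {"delta_pos":[0,0,0],"yaw":0}
    - {"delta_pos":[0,0,0],"yaw":0}

```text
t: 9.78
tcp_pos: [0.5399, 0.2288, 0.0838]
tool_rot: [0.02, 1.0, -0.006, -0.014]
force: [0.7, -0.0, 0.1]
finger_gap: 1.0
```

```bash
python3 -c "
from h import *
tcp()"
```

```text
t 9.775 tcp [0.5399 0.2288 0.0838] yaw_y 1.5311 z [-0.028 -0.01  -1.   ] gap 1.0004657458454282
```

Emit:
send_rows:
  commands:
    - {"delta_pos":[-0.35,1.0,-1],"yaw":0.018}
    - {"delta_pos":[0,0,-2],"yaw":0}
    - {"delta_pos":[0,0,-2],"yaw":0}
    - {"delta_pos":[0,0,-1],"yaw":0}
    - {"delta_pos":[0,0,0],"yaw":0}

```text
t: 10.4
tcp_pos: [0.5401, 0.2416, 0.0268]
tool_rot: [0.01, 1.0, -0.004, -0.008]
force: [-1.9, -0.1, -0.8]
finger_gap: 1.004
```

```bash
python3 -c "
from h import *
tcp()"
```

```text
t 10.4 tcp [0.5401 0.2416 0.0268] yaw_y 1.5508 z [-0.017 -0.008 -1.   ] gap 1.0039390503894443
```

Emit:
send_rows:
  commands:
    - {"delta_pos":[-0.2,-0.25,-0.5],"yaw":0}
    - {"delta_pos":[0,0,-0.4],"yaw":0}
    - {"delta_pos":[0,0,0],"yaw":0}

```text
t: 10.78
tcp_pos: [0.539, 0.2394, 0.0189]
tool_rot: [0.01, 1.0, -0.004, -0.007]
force: [-0.6, -1.2, -0.6]
finger_gap: 0.999
```

Emit:
send_rows:
  commands:
    - {"delta_pos":[0,0,0],"yaw":0}
    - {"delta_pos":[0,0,0],"yaw":0}
    - {"delta_pos":[0,0,0],"yaw":0}
    - {"delta_pos":[0,0,0],"yaw":0}
    - {"delta_pos":[0,0,0],"yaw":0}
    - {"delta_pos":[0,0,0],"yaw":0}
    - {"delta_pos":[0,0,0],"yaw":0}
  grip: 1
  force: 70

```text
t: 11.65
tcp_pos: [0.5396, 0.2391, 0.0197]
tool_rot: [0.01, 1.0, -0.004, -0.006]
force: [0.3, -0.3, 0.8]
finger_gap: 0.173
```

```bash
python3 -c "
from h import *
tcp()"
```

```text
t 11.65 tcp [0.5396 0.2391 0.0197] yaw_y 1.5511 z [-0.012 -0.007 -1.   ] gap 0.1728563601278597
```

Emit:
send_rows:
  commands:
    - {"delta_pos":[0,0,1],"yaw":0}
    - {"delta_pos":[0,0,2],"yaw":0}
    - {"delta_pos":[0,0,3],"yaw":0}
    - {"delta_pos":[0,0,4],"yaw":0}
    - {"delta_pos":[0,0,4],"yaw":0}
    - {"delta_pos":[0,0,3],"yaw":0}
    - {"delta_pos":[0,0,1.5],"yaw":0}
    - {"delta_pos":[0,0,0],"yaw":0}
    - {"delta_pos":[0,0,0],"yaw":0}

```text
t: 12.78
tcp_pos: [0.5321, 0.238, 0.2066]
tool_rot: [0.01, 1.0, -0.005, -0.013]
force: [-0.6, 0.4, -4.4]
finger_gap: 0.171
```

Run:
```python
from h import *
tcp(); im,K,W=shot('wrist','w6'); cv2.imwrite('pics/w6x.png',im); s=manip.sense(); z=s['tcp_pos'][2]-.0197+.005
holes(im,K,W,s['tcp_pos'][:2]-np.array([.0033,.0004]),-.02,z,13)
```

```text
t 12.775 tcp [0.5321 0.238  0.2066] yaw_y 1.5513 z [-0.027 -0.01  -1.   ] gap 0.17060277771328256
(0.062, 0.042) [321.7 335.3] [320.7 344.8] [0.5981 0.278 ]
(-0.062, 0.042) [336.1 117.1] [349.9 110.3] [0.4646 0.2873]
(-0.062, -0.042) [163.4 117. ] [158.8 120.3] [0.4675 0.1945]
(0.062, -0.042) [178.2 334.3] [174.6 346. ] [0.598  0.1915]
centre [0.532  0.2378] yaw -0.0269 res 0.0066
```

View pics/w6x.png

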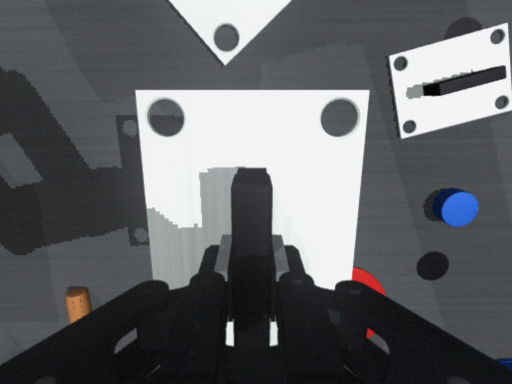

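The cover hangs straight in the jaws; its two robot-side holes show at (166,117) and (340,117). I'll measure these two by contour.

```bash
cat >> h.py <<'E'
def two(tag,zt,boxes=((130,85,205,150),(305,85,380,150)),th=195):
    im,K,W=load(tag); g=cv2.cvtColor(im,cv2.COLOR_BGR2GRAY); C=[]
    for x0,y0,x1,y1 in boxes:
        m=(g[y0:y1,x0:x1]<th).astype(np.uint8); n,l,st,ce=cv2.connectedComponentsWithStats(m)
        ok=[i for i in range(1,n) if st[i,0]>0 and st[i,1]>0 and st[i,0]+st[i,2]<x1-x0 and st[i,1]+st[i,3]<y1-y0]
        i=max(ok,key=lambda i:st[i,4]); c=st[i,:2]+(st[i,2:4]-1)/2+(x0,y0); C.append(pix2w(K,W,c,zt)[:2]); print('hole px',c,st[i,2:],C[-1].round(4))
    d=C[1]-C[0]; yaw=np.arctan2(-d[0],d[1]); cc=(C[0]+C[1])/2+.062*np.array([np.cos(yaw),np.sin(yaw)]); print('spacing',np.linalg.norm(d).round(4),'yaw',yaw.round(4),'cover c',cc.round(4)); return cc,yaw
E
python3 - <<'E'
from h import *
for dz in (0,.001,-.002): two('w6',.2066-.0197+.005+dz)
E
```

```text
hole px [165.5 117. ] [  38   39 1166] [0.466  0.1979]
hole px [339.5 117. ] [  40   39 1207] [0.4676 0.2824]
spacing 0.0845 yaw -0.0198 cover c [0.5288 0.239 ]
hole px [165.5 117. ] [  38   39 1166] [0.4659 0.1982]
hole px [339.5 117. ] [  40   39 1207] [0.4676 0.2822]
spacing 0.084 yaw -0.0198 cover c [0.5288 0.239 ]
hole px [165.5 117. ] [  38   39 1166] [0.466  0.1974]
hole px [339.5 117. ] [  40   39 1207] [0.4677 0.2829]
spacing 0.0855 yaw -0.0198 cover c [0.5288 0.2389]
```

The cover centre sits at TCP + (-0.0033, +0.0010), yaw -0.020. The target is TCP (0.4866,-0.1436), turned by -0.015, with z 0.160. Carrying it over.

Emit:
send_rows:
  commands:
    - {"delta_pos":[-0.3,-2,0],"yaw":0}
    - {"delta_pos":[-0.5,-4,0],"yaw":0}
    - {"delta_pos":[-0.6,-5,0],"yaw":0}
    - {"delta_pos":[-0.6,-5,0],"yaw":0}
    - {"delta_pos":[-0.6,-5,0],"yaw":0}
    - {"delta_pos":[-0.6,-5,0],"yaw":0}
    - {"delta_pos":[-0.6,-4,0],"yaw":0}
    - {"delta_pos":[-0.4,-3,0],"yaw":0}
    - {"delta_pos":[0,-1.5,0],"yaw":0}
    - {"delta_pos":[0,0,0],"yaw":0}

```text
t: 14.08
tcp_pos: [0.4798, -0.1231, 0.1976]
tool_rot: [0.011, 1.0, -0.005, -0.022]
force: [-0.1, 0.0, -5.0]
finger_gap: 0.171
```

```bash
python3 -c "
from h import *
tcp()"
```

```text
t 14.075 tcp [ 0.4798 -0.1231  0.1976] yaw_y 1.5495 z [-0.045 -0.01  -0.999] gap 0.17112809317698868
```

The tilt has drifted to -0.045, against -0.012 at the grasp, so the cover is about 1.9° off level. I'll see how up and down moves change it.

Emit:
send_rows:
  commands:
    - {"delta_pos":[0,0,1],"yaw":0}
    - {"delta_pos":[0,0,1],"yaw":0}
    - {"delta_pos":[0,0,1],"yaw":0}
    - {"delta_pos":[0,0,1],"yaw":0}
    - {"delta_pos":[0,0,1],"yaw":0}
    - {"delta_pos":[0,0,1],"yaw":0}
    - {"delta_pos":[0,0,0],"yaw":0}

```text
t: 14.95
tcp_pos: [0.4799, -0.119, 0.2628]
tool_rot: [0.008, 1.0, -0.005, -0.022]
force: [-0.1, -0.2, -4.1]
finger_gap: 0.175
```

```bash
python3 -c "
from h import *
tcp()"
```

```text
t 14.95 tcp [ 0.4799 -0.119   0.2628] yaw_y 1.5549 z [-0.044 -0.01  -0.999] gap 0.1747695415828644
```

Emit:
send_rows:
  commands:
    - {"delta_pos":[0.7,-2.05,0],"yaw":0}
    - {"delta_pos":[0,0,-4],"yaw":0}
    - {"delta_pos":[0,0,0],"yaw":0}
    - {"delta_pos":[0,0,0],"yaw":0}

```text
t: 15.45
tcp_pos: [0.4895, -0.1441, 0.2227]
tool_rot: [0.008, 1.0, -0.007, -0.02]
force: [-0.0, 0.2, -3.7]
finger_gap: 0.173
```

```bash
python3 -c "
from h import *
tcp()"
```

```text
t 15.45 tcp [ 0.4895 -0.1441  0.2227] yaw_y 1.5542 z [-0.04  -0.013 -0.999] gap 0.17338791751207658
```

Emit:
send_rows:
  commands:
    - {"delta_pos":[-1,0,1.2],"yaw":0}
    - {"delta_pos":[-1,0,1.2],"yaw":0}
    - {"delta_pos":[-1,0,1.2],"yaw":0}
    - {"delta_pos":[-1,0,1.2],"yaw":0}
    - {"delta_pos":[4,0,-4.5],"yaw":0}
    - {"delta_pos":[0,0,0],"yaw":0}
    - {"delta_pos":[0,0,0],"yaw":0}

```text
t: 16.32
tcp_pos: [0.488, -0.1457, 0.234]
tool_rot: [0.008, 1.0, -0.009, -0.017]
force: [-0.4, -1.1, -3.5]
finger_gap: 0.179
```

```bash
python3 -c "
from h import *
tcp()"
```

```text
t 16.325 tcp [ 0.488  -0.1457  0.234 ] yaw_y 1.5541 z [-0.034 -0.018 -0.999] gap 0.17855169029950618
```

Emit:
send_rows:
  commands:
    - {"delta_pos":[0,0,1.2],"yaw":0}
    - {"delta_pos":[0,0,1.2],"yaw":0}
    - {"delta_pos":[0,0,1.2],"yaw":0}
    - {"delta_pos":[0,0,1.2],"yaw":0}
    - {"delta_pos":[0,0,1],"yaw":0}
    - {"delta_pos":[0,0,-6],"yaw":0}
    - {"delta_pos":[0,0,0],"yaw":0}
    - {"delta_pos":[0,0,0],"yaw":0}

```text
t: 17.32
tcp_pos: [0.4903, -0.1476, 0.2447]
tool_rot: [0.009, 1.0, -0.013, -0.009]
force: [1.7, -0.4, -4.5]
finger_gap: 0.17
```

```bash
python3 -c "
from h import *
tcp()"
```

```text
t 17.325 tcp [ 0.4903 -0.1476  0.2447] yaw_y 1.5535 z [-0.018 -0.027 -0.999] gap 0.16970676536326182
```

Emit:
send_rows:
  commands:
    - {"delta_pos":[0,-1,0],"yaw":0}
    - {"delta_pos":[0,-1,0],"yaw":0}
    - {"delta_pos":[0,-1,0],"yaw":0}
    - {"delta_pos":[0,-1,0],"yaw":0}
    - {"delta_pos":[0,4.5,0],"yaw":0}
    - {"delta_pos":[0,0,0],"yaw":0}
    - {"delta_pos":[0,0,0],"yaw":0}

```text
t: 18.2
tcp_pos: [0.4935, -0.1493, 0.2496]
tool_rot: [0.01, 1.0, -0.017, -0.004]
force: [-0.1, 0.1, -4.5]
finger_gap: 0.171
```

```bash
python3 -c "
from h import *
tcp()"
```

```text
t 18.2 tcp [ 0.4935 -0.1493  0.2496] yaw_y 1.5505 z [-0.009 -0.033 -0.999] gap 0.17074465733075583
```

Emit:
send_rows:
  commands:
    - {"delta_pos":[0,0,0],"yaw":0}
    - {"delta_pos":[0,0,0],"yaw":0}
    - {"delta_pos":[0,0,0],"yaw":0}
    - {"delta_pos":[0,0,0],"yaw":0}

```text
t: 18.7
tcp_pos: [0.4937, -0.1512, 0.2495]
tool_rot: [0.011, 1.0, -0.017, -0.004]
force: [-0.0, -0.3, -3.1]
finger_gap: 0.175
```

```bash
python3 -c "
from h import *
tcp()"
```

```text
t 18.7 tcp [ 0.4937 -0.1512  0.2495] yaw_y 1.5485 z [-0.009 -0.033 -0.999] gap 0.17474460314430043
```

Emit:
send_rows:
  commands:
    - {"delta_pos":[0,0,-2],"yaw":0}
    - {"delta_pos":[0,0,-2],"yaw":0}
    - {"delta_pos":[0,0,0],"yaw":0}

```text
t: 19.08
tcp_pos: [0.4943, -0.1517, 0.2093]
tool_rot: [0.011, 1.0, -0.017, -0.004]
force: [0.1, 0.3, -4.1]
finger_gap: 0.175
```

```bash
python3 -c "
from h import *
tcp()"
```

```text
t 19.075 tcp [ 0.4943 -0.1517  0.2093] yaw_y 1.5483 z [-0.008 -0.034 -0.999] gap 0.17450572474697076
```

Drift comes only from fast rows, and always along one arm-fixed direction. The cover is now off by (+0.004,-0.027). I'll yaw slowly by +0.7, apply the opposite fast moves so that the correction points the needed way, and yaw back slowly.

Emit:
send_rows:
  commands:
    - {"delta_pos":[0,0,0.3],"yaw":0.07}
    - {"delta_pos":[0,0,0.3],"yaw":0.07}
    - {"delta_pos":[0,0,0.3],"yaw":0.07}
    - {"delta_pos":[0,0,0.3],"yaw":0.07}
    - {"delta_pos":[0,0,0],"yaw":0.07}
    - {"delta_pos":[0,0,0],"yaw":0.07}
    - {"delta_pos":[0,0,0],"yaw":0.07}
    - {"delta_pos":[0,0,0],"yaw":0.07}
    - {"delta_pos":[0,0,0],"yaw":0.07}
    - {"delta_pos":[0,0,0],"yaw":0.07}

```text
t: 20.32
tcp_pos: [0.4991, -0.1542, 0.2314]
tool_rot: [-0.344, 0.939, -0.021, 0.009]
force: [-0.5, 0.3, -4.9]
finger_gap: 0.173
```

```bash
python3 -c "
from h import *
tcp();print(manip.sense()['q'])"
```

```text
t 20.325 tcp [ 0.4991 -0.1542  0.2314] yaw_y 2.2724 z [ 0.031 -0.034 -0.999] gap 0.17279718059314705
[-0.50504197  0.37458582  1.71615405 -0.01781896  1.00718787 -2.76824889]
```

Emit:
send_rows:
  commands:
    - {"delta_pos":[0,1,0],"yaw":0}
    - {"delta_pos":[0,1,0],"yaw":0}
    - {"delta_pos":[0,1,0],"yaw":0}
    - {"delta_pos":[0,1,0],"yaw":0}
    - {"delta_pos":[0,-4,4],"yaw":0}
    - {"delta_pos":[0,0,-1],"yaw":0}
    - {"delta_pos":[0,0,-1],"yaw":0}
    - {"delta_pos":[0,0,-1],"yaw":0}
    - {"delta_pos":[0,0,-1],"yaw":0}

```text
t: 21.45
tcp_pos: [0.4988, -0.1478, 0.2308]
tool_rot: [-0.344, 0.939, -0.021, 0.009]
force: [-0.2, -0.6, -4.5]
finger_gap: 0.175
```

```bash
python3 -c "
from h import *
tcp()"
```

```text
t 21.45 tcp [ 0.4988 -0.1478  0.2308] yaw_y 2.2732 z [ 0.031 -0.033 -0.999] gap 0.17480641177515194
```

The drift pairs with the z error, so it is a shoulder lag, purely radial at azimuth q1=-0.5. At this yaw the correction still needed is (-0.035,+0.020), which is exactly radial. I'll try fast lifts that each end in a rest row.

Emit:
send_rows:
  commands:
    - {"delta_pos":[0,0,6],"yaw":0}
    - {"delta_pos":[0,0,0],"yaw":0}
    - {"delta_pos":[0,0,0],"yaw":0}

```text
t: 21.82
tcp_pos: [0.4964, -0.1458, 0.2858]
tool_rot: [-0.344, 0.939, -0.016, 0.005]
force: [0.4, 0.5, -5.1]
finger_gap: 0.172
```

```bash
python3 -c "
from h import *
tcp();print(manip.sense()['q'])"
```

```text
t 21.825 tcp [ 0.4964 -0.1458  0.2858] yaw_y 2.2741 z [ 0.02  -0.027 -0.999] gap 0.17196706906107884
[-0.49355653  0.30560329  1.64934311 -0.01534625  1.15655479 -2.76167297]
```

Emit:
send_rows:
  commands:
    - {"delta_pos":[0,0,-1],"yaw":0}
    - {"delta_pos":[0,0,-1],"yaw":0}
    - {"delta_pos":[0,0,-1],"yaw":0}
    - {"delta_pos":[0,0,-1],"yaw":0}
    - {"delta_pos":[0,0,-1],"yaw":0}
    - {"delta_pos":[0,0,0],"yaw":0}

```text
t: 22.58
tcp_pos: [0.4938, -0.1443, 0.2278]
tool_rot: [-0.344, 0.939, -0.012, 0.002]
force: [0.0, 0.1, -3.9]
finger_gap: 0.172
```

```bash
python3 -c "
from h import *
tcp();print(manip.sense()['q'])"
```

```text
t 22.575 tcp [ 0.4938 -0.1443  0.2278] yaw_y 2.2741 z [ 0.012 -0.022 -1.   ] gap 0.17246947441173674
[-0.49356865  0.37751974  1.72306595 -0.01646904  1.02025148 -2.75909325]
```

Emit:
send_rows:
  commands:
    - {"delta_pos":[0,0,6],"yaw":0}
    - {"delta_pos":[0,0,0],"yaw":0}
    - {"delta_pos":[0,0,0],"yaw":0}
    - {"delta_pos":[0,0,-1],"yaw":0}
    - {"delta_pos":[0,0,-1],"yaw":0}
    - {"delta_pos":[0,0,-1],"yaw":0}
    - {"delta_pos":[0,0,-1],"yaw":0}
    - {"delta_pos":[0,0,-1],"yaw":0}
    - {"delta_pos":[0,0,0],"yaw":0}

```text
t: 23.7
tcp_pos: [0.4913, -0.1432, 0.2307]
tool_rot: [-0.344, 0.939, -0.009, -0.002]
force: [0.5, 0.3, -3.8]
finger_gap: 0.176
```

```bash
python3 -c "
from h import *
tcp()"
```

```text
t 23.7 tcp [ 0.4913 -0.1432  0.2307] yaw_y 2.2739 z [ 0.003 -0.018 -1.   ] gap 0.17627917880382238
```

Emit:
send_rows:
  commands:
    - {"delta_pos":[0,0,0],"yaw":-0.06}
    - {"delta_pos":[0,0,0],"yaw":-0.06}
    - {"delta_pos":[0,0,0],"yaw":-0.06}
    - {"delta_pos":[0,0,0],"yaw":-0.06}
    - {"delta_pos":[0,0,0],"yaw":-0.06}
    - {"delta_pos":[0,0,0],"yaw":-0.06}

```text
t: 24.45
tcp_pos: [0.4934, -0.1443, 0.2326]
tool_rot: [-0.165, 0.986, -0.01, -0.001]
force: [0.0, -0.2, -3.6]
finger_gap: 0.175
```

```bash
python3 -c "
from h import *
tcp()"
```

```text
t 24.45 tcp [ 0.4934 -0.1443  0.2326] yaw_y 1.902 z [ 0.001 -0.021 -1.   ] gap 0.17460660995076702
```

Emit:
send_rows:
  commands:
    - {"delta_pos":[0,0,6],"yaw":0}
    - {"delta_pos":[0,0,0],"yaw":0}
    - {"delta_pos":[0,0,-1],"yaw":0}
    - {"delta_pos":[0,0,-1],"yaw":0}
    - {"delta_pos":[0,0,-1],"yaw":0}
    - {"delta_pos":[0,0,-1],"yaw":0}
    - {"delta_pos":[0,0,-1],"yaw":0}
    - {"delta_pos":[0,0,0],"yaw":0}

```text
t: 25.45
tcp_pos: [0.4909, -0.143, 0.2359]
tool_rot: [-0.165, 0.986, -0.007, -0.005]
force: [0.2, 1.1, -4.6]
finger_gap: 0.17
```

```bash
python3 -c "
from h import *
tcp()"
```

```text
t 25.45 tcp [ 0.4909 -0.143   0.2359] yaw_y 1.9016 z [-0.007 -0.016 -1.   ] gap 0.1704429347006703
```

Emit:
send_rows:
  commands:
    - {"delta_pos":[0,0,0],"yaw":-0.06}
    - {"delta_pos":[0,0,0],"yaw":-0.06}
    - {"delta_pos":[0,0,0],"yaw":-0.06}
    - {"delta_pos":[0,0,0],"yaw":-0.06}
    - {"delta_pos":[0,0,0],"yaw":-0.06}
    - {"delta_pos":[0,0,0],"yaw":-0.06}
    - {"delta_pos":[0,0,0],"yaw":0}

```text
t: 26.32
tcp_pos: [0.4932, -0.1442, 0.2376]
tool_rot: [0.02, 1.0, -0.008, -0.004]
force: [0.1, -0.4, -4.0]
finger_gap: 0.176
```

```bash
python3 -c "
from h import *
tcp()"
```

```text
t 26.325 tcp [ 0.4932 -0.1442  0.2376] yaw_y 1.5304 z [-0.008 -0.016 -1.   ] gap 0.1760699336296912
```

The tilt is now within 0.6° of that at the grasp, and slow descent should reduce it further. Descending slowly.

Emit:
send_rows:
  commands:
    - {"delta_pos":[-0.2,0,-1],"yaw":0.006}
    - {"delta_pos":[-0.2,0,-1],"yaw":0}
    - {"delta_pos":[-0.1,0,-1],"yaw":0}
    - {"delta_pos":[0,0,-1],"yaw":0}
    - {"delta_pos":[0,0,-0.8],"yaw":0}
    - {"delta_pos":[0,0,0],"yaw":0}
    - {"delta_pos":[0,0,0],"yaw":0}

```text
t: 27.2
tcp_pos: [0.4877, -0.1442, 0.1855]
tool_rot: [0.016, 1.0, -0.008, -0.004]
force: [0.6, 0.3, -4.2]
finger_gap: 0.171
```

Run:
```python
from h import *
tcp(); im,K,W=shot('wrist','w7'); z=manip.sense()['tcp_pos'][2]-.0147
two('w7',z); cv2.imwrite('pics/w7x.png',im)
```

```text
t 27.2 tcp [ 0.4877 -0.1442  0.1855] yaw_y 1.5388 z [-0.008 -0.015 -1.   ] gap 0.1711689901536695Traceback (most recent call last):
  File "<stdin>", line 3, in <module>
  File "h.py", line 39, in two
    i=max(ok,key=lambda i:st[i,4]); c=st[i,:2]+(st[i,2:4]-1)/2+(x0,y0); C.append(pix2w(K,W,c,zt)[:2]); print('hole px',c,st[i,2:],C[-1].round(4))
ValueError: max() iterable argument is empty
```

Run:
```python
from h import *
im,K,W=load('w7'); cv2.imwrite('pics/w7x.png',cv2.resize(im[70:180,110:400],None,fx=2.7,fy=2.7,interpolation=cv2.INTER_CUBIC))
```

```text
(no output)
```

View pics/w7x.png

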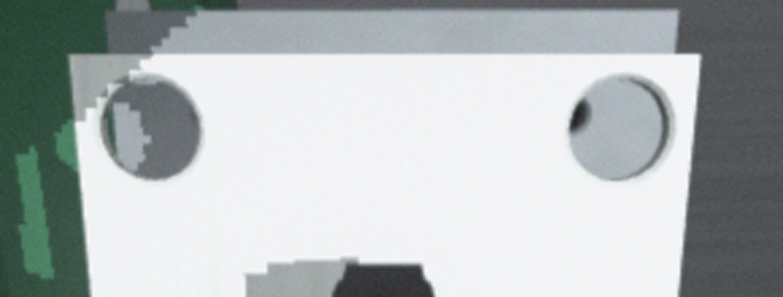

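The crop shows the cover's holes at (152,127) and (621,126), with one thread mouth at about (580,116) seen through the right hole. Converting these.

```bash
cat >> h.py <<'E'
def cov(K,W,l,r,zt):
    C=[pix2w(K,W,c,zt)[:2] for c in (l,r)]; d=C[1]-C[0]; yaw=np.arctan2(-d[0],d[1]); cc=(C[0]+C[1])/2+.062*np.array([np.cos(yaw),np.sin(yaw)]); print('holes',C[0].round(4),C[1].round(4),'spacing',np.linalg.norm(d).round(4),'yaw',yaw.round(4),'cover c',cc.round(4))
E
python3 - <<'E'
from h import *
im,K,W=load('w7'); o=np.array([110,70])
cov(K,W,o+np.array([152,127])/2.7-.3,o+np.array([621.5,126])/2.7-.3,.1855-.0147)
fc=np.array([.4833,-.1426]); th=-.0346; Rm=np.array([[np.cos(th),-np.sin(th)],[np.sin(th),np.cos(th)]])
for a in ((-.062,-.042),(-.062,.042)): p=fc+Rm@a; print('thread',a,p.round(4),'crop px',((proj(K,W,[*p,.12])+.3-o)*2.7).round(0))
print(pix2w(K,W,o+np.array([581,115])/2.7-.3,.12))
E
```

```text
holes [ 0.4212 -0.183 ] [ 0.4237 -0.0992] spacing 0.0838 yaw -0.0298 cover c [ 0.4844 -0.143 ]
thread (-0.062, -0.042) [ 0.4199 -0.1824] crop px [212. 112.]
thread (-0.062, 0.042) [ 0.4228 -0.0985] crop px [571. 113.]
[ 0.42333864 -0.0960219   0.12      ]
```

The cover centre reads (0.4844,-0.1430), yaw -0.030, and the flange (0.4833,-0.1426), yaw -0.0346: about 1 mm off. Final descent with that correction.

Emit:
send_rows:
  commands:
    - {"delta_pos":[-0.1,0.05,-0.8],"yaw":-0.004}
    - {"delta_pos":[0,0,-0.8],"yaw":0}
    - {"delta_pos":[0,0,-0.6],"yaw":0}
    - {"delta_pos":[0,0,-0.2],"yaw":0}
    - {"delta_pos":[0,0,0],"yaw":0}
    - {"delta_pos":[0,0,0],"yaw":0}

```text
t: 28.0
tcp_pos: [0.487, -0.1438, 0.1604]
tool_rot: [0.018, 1.0, -0.008, -0.004]
force: [-0.2, 0.1, -3.5]
finger_gap: 0.174
```

Run:
```python
from h import *
tcp(); im,K,W=shot('wrist','w8'); cv2.imwrite('pics/w8x.png',cv2.resize(im[70:180,110:400],None,fx=2.7,fy=2.7,interpolation=cv2.INTER_CUBIC))
a,_,_=shot('scene','s8'); cv2.imwrite('pics/s8x.png',cv2.resize(a[155:295,70:220],None,fx=4,fy=4,interpolation=cv2.INTER_CUBIC))
```

```text
t 28.0 tcp [ 0.487  -0.1438  0.1604] yaw_y 1.5346 z [-0.007 -0.016 -1.   ] gap 0.17440889699527753
```

View pics/w8x.png

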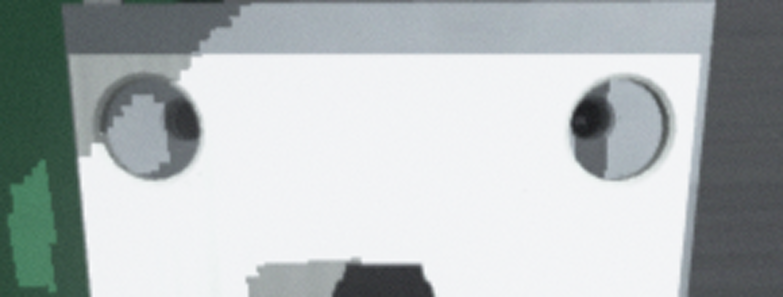

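View pics/s8x.png

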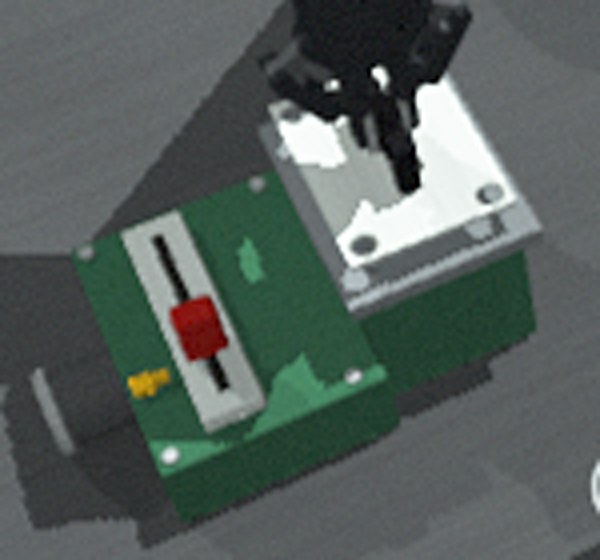

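Through both visible cover holes the thread mouths now show symmetrically, at (183,118) and (592,118). The scene view shows the cover hovering over the flange and the grip beside the pointer. Numeric check:

Run:
```python
from h import *
im,K,W=load('w8'); o=np.array([110,70]); f=lambda u,v:o+np.array([u,v])/2.7-.3
cov(K,W,f(151.5,127),f(621.5,126.5),.1604-.0147)
print(pix2w(K,W,f(183,118),.12),pix2w(K,W,f(592,118),.12))
im,K,W=load('s8'); fc=np.array([.4857,-.1436]); th=-.034; Rm=np.array([[np.cos(th),-np.sin(th)],[np.sin(th),np.cos(th)]])
for n,a,z in (('griptop',(.0322,-.15),.1145),('nose',(.0322,-.178),.068)): print(n,((proj(K,W,[*(fc+Rm@a),z])-[70,155])*4).round(0))
for n,a in (('cov far -y hole',(.062,-.042)),('far +y',(.062,.042))): print(n,((proj(K,W,[*(fc+Rm@a),.145])-[70,155])*4).round(0))
tcp()
```

```text
holes [ 0.4204 -0.1824] [ 0.4233 -0.0987] spacing 0.0838 yaw -0.035 cover c [ 0.4838 -0.1427]
[ 0.41965285 -0.18282869  0.12      ] [ 0.42271436 -0.09835166  0.12      ]
griptop [187. 309.]
nose [161. 370.]
cov far -y hole [361. 245.]
far +y [486. 193.]
t 28.1 tcp [ 0.4871 -0.1439  0.1605] yaw_y 1.5346 z [-0.007 -0.016 -1.   ] gap 0.17532085528231423
```

The cover centre is within 0.5 mm of the flange's, the yaw agrees within 0.001 rad, and the gap is about 20.7 mm. Handing in.

```bash
python3 -c "
from h import *
print(manip.sense()['qd'].round(3)); print(manip.sign_off())"
```

```text
[-0.001  0.001  0.001  0.    -0.    -0.001]
the job is handed in; nothing more can be done
None
```

The damper is set and released. The middle-sized cover is held still about 2 cm above the flange, with its holes over the threaded holes. I handed the job in at about 28 s of the 51 s allowed; sign-off gives no verdict.

- **Damper:** I slid the red grip about 75 mm and let go. The wrist camera then put its middle 0.6 mm from the pointer. A rougher reading from the scene picture suggested up to about 2 mm.
- **Cover position:** In the last wrist picture the cover's centre was 0.5 mm from the flange's. The two turn angles differed by less than 0.001 rad. Both threaded holes on the robot's side showed through the cover's holes; the far pair was checked only in the scene picture and was within a few pixels of where it should be.
- **Height:** The gap is about 20.7 mm, worked out from the arm's own position readings. I moved the cover over the flange from above, and no force suggested contact.
- **Levelness:** This is the weakest result. Fast moves tilted the tool by up to about 2°, so I spent about 12 s correcting it. By the tool's angles the cover is about 0.6° off the angle it was gripped at, and at most about 1° off true level. No camera measured the tilt directly.

I did not touch or move the bystander items on the bench.

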